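# Make up the night and the day feeding kit

### The job

Make up two feeding kits from the things set out along the front of the counter (not those crowded at the far left), one thing upright and fully down in each well. Into the blue caddy, the night kit, go the purple-collared and the white-collared bottle; into the yellow caddy, the day kit, go the yellow-collared bottle and the red beaker, with the small lime beaker nested squarely inside the red one. Either well of a caddy will do; tip nothing over and leave the orange beaker and the frog where they are.

Things in the scene. Friction and masses are not known exactly. Their poses are not given: they have to be found in the camera images.
- blue_caddy: The night kit's caddy, blue plastic, 93 mm wide (x), 215 mm long (y, with a finger loop at each end), 34 mm high, held firm by suction feet. Two round wells alike, centred at y = +47 mm and y = -47 mm on its long axis, each 80 mm wide inside, floor 9 mm and flared rim 34 mm above the origin. Origin: centre of its underside, z up
- yellow_caddy: The day kit's caddy, yellow plastic, 93 mm wide (x), 215 mm long (y, with a finger loop at each end), 34 mm high, held firm by suction feet. Two round wells alike, centred at y = +47 mm and y = -47 mm on its long axis, each 80 mm wide inside, floor 9 mm and flared rim 34 mm above the origin. Origin: centre of its underside, z up
- purple_bottle: Tall white feeding bottle with a purple collar and a beige teat, 60 mm across and 198 mm tall over the teat, about 0.16 kg; its screw collar, 60 mm across, is from 138 to 160 mm above the foot and is the best place to take it from above, with the teat between the fingers. Origin: centre of its foot, z up
- yellow_bottle: Cream feeding bottle with a yellow collar and a beige teat, 60 mm across and 168 mm tall over the teat, about 0.16 kg; its screw collar, 60 mm across, is from 108 to 130 mm above the foot and is the best place to take it from above, with the teat between the fingers. Origin: centre of its foot, z up
- white_bottle: White feeding bottle with a white collar and a beige teat, 64 mm across and 158 mm tall over the teat, about 0.16 kg; its screw collar, 64 mm across, is from 98 to 120 mm above the foot and is the best place to take it from above, with the teat between the fingers. Origin: centre of its foot, z up
- red_beaker: Red plastic beaker without handle, hollow and open at the top, 61 mm across the rim, 46 mm across the foot, 71 mm high. The lime beaker goes into its mouth (52 mm wide inside), foot first, and wedges there by its taper with about 24 mm of its height inside, its foot then 45 to 50 mm above the foot of the red one. Origin: centre of its foot, z up
- lime_beaker: Small lime-green plastic beaker without handle, hollow and open at the top, 63 mm across the rim, 45 mm across the foot, 61 mm high; it widens evenly from foot to rim. (the larger green beaker at the far left is not meant). Origin: centre of its foot, z up
- orange_beaker: Orange plastic beaker without handle, hollow and open at the top, 75 mm across, 106 mm high; not needed, leave it where it stands. Origin: centre of its foot, z up
- frog: Green toy frog (half ball), 68 mm across, 38 mm high; not needed, leave it. Origin: centre of its underside
Not all that is in view belongs to the job. Leave any pink look-alike of the white_bottle alone.

How it is judged (in metres and radians):
At the end, for the whole second after the job is handed in: Purple- and white-collar bottles in the blue caddy's wells, yellow-collar bottle and red beaker in the yellow caddy's, one per well: within 5 mm of its floor, 13 mm of its centre, tilt < 0.15. Lime in red: centres within 12 mm, foot 15 to 58 mm above red's, tilt < 0.25. All at rest (((x of purple_bottle in the frame of blue_caddy between -0.013 and 0.013 m and y of purple_bottle in the frame of blue_caddy between 0.034 and 0.06 m and z of purple_bottle in the frame of blue_caddy between 0.004 and 0.014 m and x of white_bottle in the frame of blue_caddy between -0.013 and 0.013 m and y of white_bottle in the frame of blue_caddy between -0.06 and -0.034 m and z of white_bottle in the frame of blue_caddy between 0.004 and 0.014 m) or (x of purple_bottle in the frame of blue_caddy between -0.013 and 0.013 m and y of purple_bottle in the frame of blue_caddy between -0.06 and -0.034 m and z of purple_bottle in the frame of blue_caddy between 0.004 and 0.014 m and x of white_bottle in the frame of blue_caddy between -0.013 and 0.013 m and y of white_bottle in the frame of blue_caddy between 0.034 and 0.06 m and z of white_bottle in the frame of blue_caddy between 0.004 and 0.014 m)) and ((x of yellow_bottle in the frame of yellow_caddy between -0.013 and 0.013 m and y of yellow_bottle in the frame of yellow_caddy between 0.034 and 0.06 m and z of yellow_bottle in the frame of yellow_caddy between 0.004 and 0.014 m and x of red_beaker in the frame of yellow_caddy between -0.013 and 0.013 m and y of red_beaker in the frame of yellow_caddy between -0.06 and -0.034 m and z of red_beaker in the frame of yellow_caddy between 0.004 and 0.014 m) or (x of yellow_bottle in the frame of yellow_caddy between -0.013 and 0.013 m and y of yellow_bottle in the frame of yellow_caddy between -0.06 and -0.034 m and z of yellow_bottle in the frame of yellow_caddy between 0.004 and 0.014 m and x of red_beaker in the frame of yellow_caddy between -0.013 and 0.013 m and y of red_beaker in the frame of yellow_caddy between 0.034 and 0.06 m and z of red_beaker in the frame of yellow_caddy between 0.004 and 0.014 m)) and horizontal distance between lime_beaker and red_beaker below 0.012 m and z of lime_beaker in the frame of red_beaker between 0.015 and 0.058 m and angle between each of purple_bottle, white_bottle, yellow_bottle, red_beaker's own z axis and vertical below 0.15 rad and angle between lime_beaker's own z axis and vertical below 0.25 rad and linear speed of each of purple_bottle, white_bottle, yellow_bottle, red_beaker, lime_beaker below 0.02 m/s); the robot touches nothing.
It fails at once if a bottle or beaker of the kits is tipped over (leans more than 0.9 rad) (angle between any of purple_bottle, white_bottle, yellow_bottle, red_beaker, lime_beaker's own z axis and vertical above 0.9 rad).
It fails at once if the orange beaker or the frog is pushed more than 40 mm away (distance of any of orange_beaker, frog from where it was at the start of the episode above 0.04 m).
It also fails if it takes over 131 s, if anything falls off the work surface, if the arm or the gripper's body presses on something with over 40 N, if the wrist force passes 120 N, or if a joint passes its speed limit or range.

### The arm

A 6-joint arm with a two-finger parallel gripper is mounted at the origin on a cart in front of the work surface, level with it; the furniture and walls round the work are solid. World frame = base frame: x ahead of the robot, y to its left, z up, the work surface at z = 0. Lengths are in mm, angles in rad, forces in N, time in s.
With the tool pointing down it reaches from about 350 to 975 mm from the base axis. Payload 7.1 kg.
Tool frame: the origin (TCP) lies midway between the tips of the shut fingers; the grasp point (between the pads) lies 19 mm behind it (ctrl.grip_depth is the distance from the TCP to the grasp point, in mm); z points along the fingers, y is the line along which they close (so a half turn about z gives the same grasp; the last joint's range is limited). The gripper opens to 88 mm and grips with 3 to 60 N. Pads are 20 mm wide; open, the fingers measure 115 mm over their backs; the gripper's body (75 mm by 178 mm) begins 61 mm behind the grasp point.
Start: joints at [1.236, 0.423, 1.63, -0, 1.089, -0.019], TCP at [194.079, 594.086, 222.675] pointing down, gripper open.
Joint ranges: [-3, 3], [-0.9, 2.11], [0.09, 2.58], [-1.31, 4.45], [0.11, 2.69], [-2.54, 2.54]. Speed limits (rad/s): [2.39, 2.39, 3.01, 3.14, 3.14, 3.14].

### API

Orientations are given as a rotation vector (axis times angle).
In Python, from workcell import ctrl, cams gives the robot as it stands.
- The arm moves only by the tool move_arm, never from a script. Its argument "steps" is a list of rows, each a list of 3 entries, a list of its own where there are three numbers: the shift along the tool's x, y, z in units of 25 mm (1.0 is 25 mm), then the turn about the tool's z in units of 5 degrees (1.0 is 5 degrees), then the closure, from 0 (fully open) to 1 (shut). A call has 1 to 20 rows; each row shifts and turns the commanded pose from where the row before left it, along the tool's axes as they then stand; what a row does not reach is not made up. A row lasts 1/12 s, in which the tool goes at most 41.7 mm and 7.16 degrees, less where a joint would pass 70% of its speed; a pose out of reach is approached as far as the arm can. A call is refused whole if a number of a shift passes 1 or a number of a turn 1, either way. A call with a gripper value outside its range is refused whole. The fingers move at their own pace and stop on an object; the grip force is fixed at half the most. Time passes only in rows, so rows that do not move let the fingers close. It gives the time, the measured TCP pose, the force, the opening and the grip force at its end, in the units of the state.
- ctrl.get_obs(): the state, without advancing time (a new reading comes with each control period).
- cams.get_image(name): name is "scene" or "side" or "wrist"; returns a dict with "image" (420x560x3 uint8, red, green, blue), "camera_matrix" (3x3 intrinsics, pixels), "xyz" and "rotation" of the camera in the world; the wrist camera has in their place "mount" (4x4, takes a point from camera to tool coordinates, whose origin is the TCP and whose axes are the flange's). Camera axes: x right, y down, z forward; pixel columns grow to the right and rows downward; lengths in mm; the calibration is good to about 2 mm. A picture is of the moment at which its call begins: read the wrist's pose just before it. There is no depth.
- ctrl.close_job(): hands the job in; it is judged then, once.
Trained networks look in the newest picture that a camera, given by its name, has taken for a name from the list of things; names that differ only in an ending like _2 or _b are one class to them, and where a whole thing is asked for, a point or a joint stands for the part that bears it (a point fixed in the world has none). Each returns a list of dicts, best first, with "p" (0 to 1); they miss things now and then, are a little off and sometimes report something else, mostly with a low value. They report only what shows in the picture. A call takes as long as a camera call. They do not tell look-alikes from the thing itself.
- cams.boxes_of(camera, thing): "rect" ([centre column, centre row, width, height] in pixels, round what is visible of it).
- cams.cut_out(camera, thing): "pixels" (420x560 bool, what is visible of it) and "rect" ([centre column, centre row, width, height] in pixels, round what is visible of it).
The state is a dict: "t": time; "qpos": joint angles; "qvel": joint speeds; "joint_torque": joint torques, N m; "ee_pos": TCP position; "orientation": TCP orientation; "ft_force": force on the tool from outside, world axes, zero at the start; "moment": the same for the moment, N m; "width": finger opening in mm; "grasp_force": force on a finger pad.
Only numpy, scipy, OpenCV 4.12 (cv2) and the standard library are available. Lean on these libraries where they do the work, as an engineer would, in place of code of your own. Each camera call takes 0.05 s, during which the arm holds its last target. There are 200 camera calls.

## Working session

There is one attempt and no reset: what is moved stays moved. The work goes in short steps, Python scripts to look and compute and a tool call to move; the robot and the scene stay as the last step left them, time stands still between calls to the robot, and variables do not carry over. Pictures are saved under pics/ and viewed, at most 14 in all, crops included, and the job is handed in when it is done.

Besides the shell and the picture viewer there is one more tool, called after ">>>" as a command line: name --argument value ..., lists and objects as JSON in quotes. move_arm: Moves the arm, as the interface text tells. Its arguments: {"type":"object","properties":{"steps":{"type":"array"}},"required":["steps"]}

```bash
mkdir -p pics; cat > h.py <<'E'
from workcell import ctrl, cams
import cv2, numpy as np
from scipy.spatial.transform import Rotation as R
def cam(name):
    o=ctrl.get_obs(); c=cams.get_image(name)
    if 'mount' in c:
        T=np.eye(4); T[:3,:3]=R.from_rotvec(o['orientation']).as_matrix(); T[:3,3]=o['ee_pos']
        T=T@np.array(c['mount']); c['xyz']=T[:3,3]; c['rotation']=T[:3,:3]
    c['rotation']=np.array(c['rotation']); c['xyz']=np.array(c['xyz']); c['K']=np.array(c['camera_matrix'])
    return c
def save(c,n): cv2.imwrite('pics/'+n,c['image'][:,:,::-1])
def ray(c,u,v): return c['rotation']@np.linalg.solve(c['K'],[u,v,1.])
def onz(c,u,v,z):
    d=ray(c,u,v); return c['xyz']+d*(z-c['xyz'][2])/d[2]
def proj(c,p):
    q=c['K']@(c['rotation'].T@(np.array(p)-c['xyz'])); return q[:2]/q[2]
def tri(obs):
    A=np.zeros((3,3));b=np.zeros(3)
    for c,u,v in obs:
        d=ray(c,u,v); d/=np.linalg.norm(d); P=np.eye(3)-np.outer(d,d); A+=P; b+=P@c['xyz']
    return np.linalg.solve(A,b)
E
python3 - <<'E'
from h import *
np.set_printoptions(precision=1,suppress=True)
for n in ['scene','side','wrist']:
    c=cam(n); save(c,n+'0.png'); print(n,c['xyz'],c['rotation'].tolist(),c['K'][0,0])
    for t in "blue_caddy yellow_caddy purple_bottle yellow_bottle white_bottle red_beaker lime_beaker orange_beaker frog".split():
        print(t,[(round(r['p'],2),np.round(r['rect']).astype(int).tolist()) for r in cams.boxes_of(n,t)][:4])
print(ctrl.get_obs())
E
```

```text
scene [ -266.2 -1005.3  1023.5] [-2.1345971535069808, 0.6196086864228849, -0.281174891994698] 453.4897770288483
blue_caddy [(0.74, [260, 184, 42, 21])]
yellow_caddy [(0.61, [305, 209, 36, 37])]
purple_bottle [(0.65, [330, 219, 24, 48])]
yellow_bottle [(0.96, [341, 244, 21, 43]), (0.16, [304, 211, 36, 36])]
white_bottle [(0.78, [265, 197, 20, 41]), (0.59, [212, 148, 18, 32])]
red_beaker []
lime_beaker [(0.62, [361, 277, 23, 23])]
orange_beaker [(0.72, [216, 180, 20, 32])]
frog [(0.47, [376, 299, 21, 28])]
side [-124.6 1200.7  627.1] [-0.5524086835300835, 2.4062658312248866, -1.4966571591776918] 441.04518641994736
blue_caddy []
yellow_caddy [(0.63, [237, 221, 11, 12])]
purple_bottle []
yellow_bottle [(0.83, [309, 153, 16, 28]), (0.65, [239, 220, 8, 10])]
white_bottle [(0.95, [276, 213, 22, 46]), (0.93, [193, 303, 36, 72])]
red_beaker [(0.48, [340, 157, 12, 18])]
lime_beaker [(0.77, [322, 168, 14, 17]), (0.52, [276, 213, 25, 46])]
orange_beaker [(0.57, [270, 267, 31, 50]), (0.38, [230, 248, 39, 46])]
frog [(0.66, [212, 294, 12, 25])]
wrist [130.1 614.9 386.1] [[0.31115425544774006, 0.9209783713015989, 0.23448212919413408], [0.950359329236636, -0.3014261700986725, -0.07719721052301734], [-0.00041791105694521854, 0.2468625195818477, -0.9690504227211546]] 338.4893854347658
blue_caddy [(0.83, [189, 371, 82, 27])]
yellow_caddy []
purple_bottle []
yellow_bottle []
white_bottle [(0.8, [373, 321, 88, 106])]
red_beaker []
lime_beaker []
orange_beaker [(0.78, [177, 326, 75, 107])]
frog [(0.68, [294, 352, 51, 34])]
{'t': 1.5, 'qpos': array([ 1.2,  0.4,  1.6,  0. ,  1.1, -0. ]), 'qvel': array([ 0.,  0., -0., -0.,  0., -0.]), 'joint_torque': array([  0. , -54.5, -27.4,   0.1,   0. ,   0. ]), 'ee_pos': array([194.1, 594.1, 222.7]), 'orientation': array([-0.5, -3.1, -0. ]), 'ft_force': array([ 0.3,  0.1, -0.4]), 'moment': array([-0.,  0.,  0.]), 'grasp_force': 0.0, 'width': 87.7883930634932}
```

```bash
sed -i "s/    c\['rotation'\]=np.array(c\['rotation'\]);/    c['rotation']=np.array(c['rotation'])\n    if c['rotation'].size==3: c['rotation']=R.from_rotvec(c['rotation'].ravel()).as_matrix()\n   /" h.py
python3 - <<'E'
import cv2
a=cv2.imread('pics/scene0.png')[120:330,170:420]; cv2.imwrite('pics/sceneA.png',cv2.resize(a,None,fx=2.8,fy=2.8,interpolation=cv2.INTER_CUBIC))
a=cv2.imread('pics/side0.png')[120:345,150:400]; cv2.imwrite('pics/sideA.png',cv2.resize(a,None,fx=2.6,fy=2.6,interpolation=cv2.INTER_CUBIC))
E
python3 -c "
from h import *
c=cam('scene');print(c['rotation'])"
```

```text
[[ 0.85051478 -0.32864642  0.41062896]
 [-0.52544597 -0.496732    0.69077048]
 [-0.0230467  -0.80327384 -0.59516384]]
```

View pics/sceneA.png

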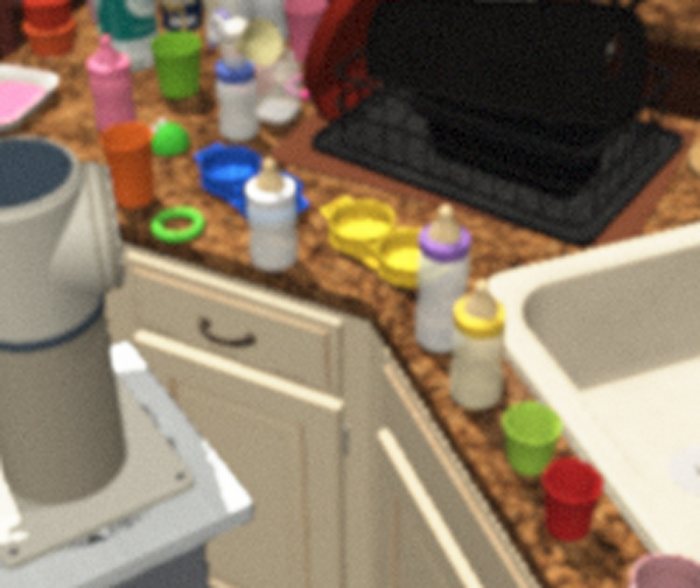

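View pics/sideA.png

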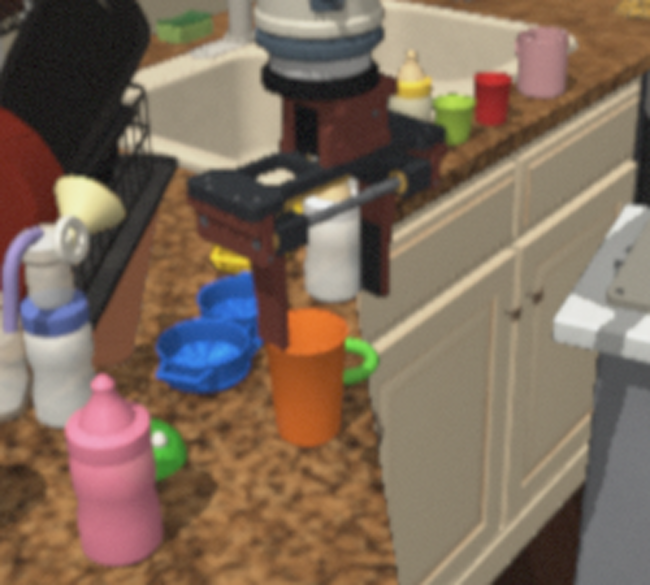

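The scene shows, from left to right: the pink look-alike at scene (209,150), which is not wanted; the orange beaker (216,180), the frog (231,169) and the blue caddy (260,186). Then come the white bottle (267,197), yellow caddy (305,209), purple bottle (328,220), yellow bottle (341,244), lime beaker (360,276) and red beaker (374,298). The network's "frog" in this view is really the red beaker.

White bottle candidates are (265,197) with a white collar and (212,148), which is pink. The first fits, and the enlarged crop confirms it.

Lime candidates are the small one at the front (360,276) and the larger green one at the far left (233,143). The front one fits.

```bash
python3 - <<'E'
from h import *
np.set_printoptions(precision=0,suppress=True)
c=cam('scene')
for n,u,v,z in [('white collar',267,187,109),('purple collar',328.5,206,149),('yellow collar',341,233,119),('lime rim',360,270,61),('red rim',374,290,71),('blue w1',252,181,20),('blue w2',268,189,20),('yel w1',299,200,34),('yel w2',314,211,34),('orange rim',216,168,106)]:
    print(n,onz(c,u,v,z))
o=ctrl.get_obs(); print(R.from_rotvec(o['orientation']).as_matrix()); w=cam('wrist'); print(np.array(w['mount']))
E
```

```text
white collar [393. 206. 109.]
purple collar [475. -55. 149.]
yellow collar [ 448. -159.  119.]
lime rim [ 434. -275.   61.]
red rim [ 408. -367.   71.]
blue w1 [428. 397.  20.]
blue w2 [453. 310.  20.]
yel w1 [503. 162.  34.]
yel w2 [510.  74.  34.]
orange rim [296. 437. 106.]
[[-1.  0. -0.]
 [ 0.  1. -0.]
 [ 0. -0. -1.]]
[[  -0.   -1.   -0.   67.]
 [   1.   -0.   -0.   -0.]
 [   0.   -0.    1. -163.]
 [   0.    0.    0.    1.]]
```

>>> move_arm --steps '[[[0, 0, -0.8], 0, 0], [[0, 0, -0.8], 0, 0], [[0, 0, -0.8], 0, 0], [[0, 0, -0.8], 0, 0], [[0, 0, -0.8], 0, 0], [[0, 0, -0.8], 1, 0], [[0, 0, -0.4], 1, 0], [[0, 0, 0], 1, 0], [[0, 0, 0], 1, 0], [[0, 0, 0], 1, 0], [[0, 0, 0], 1, 0], [[0, 0, 0], 1, 0], [[0, 0, 0], 1, 0], [[0, 0, 0], 1, 0], [[0, 0, 0], 1, 0], [[0, 0, 0], 1, 0], [[0, 0, 0], 1, 0], [[0, 0, 0], 1, 0], [[0, 0, 0], 1, 0]]'

```text
t: 3.23
ee_pos: [194.1, 594.0, 352.6]
orientation: [2.189, 2.253, -0.0]
ft_force: [0.1, -0.4, -0.3]
width: 87.7
grasp_force: 0.0
```

```bash
python3 - <<'E'
from h import *
o=ctrl.get_obs(); M=R.from_rotvec(o['orientation']).as_matrix(); print(M.round(4),np.degrees(np.arctan2(M[1,1],M[0,1])),o['qpos'])
E
```

```text
[[-2.900e-02  9.996e-01 -0.000e+00]
 [ 9.996e-01  2.900e-02 -1.000e-04]
 [-1.000e-04 -0.000e+00 -1.000e+00]] 1.6592737831823274 [ 1.23602096e+00  3.07931695e-01  1.49445411e+00 -1.27457601e-05
  1.33927499e+00  1.20706409e+00]
```

>>> move_arm --steps '[[[0, 0, 0], 0.33, 0], [[-0.98, 0.68, 0], 0, 0], [[-0.98, 0.68, 0], 0, 0], [[-0.98, 0.68, 0], 0, 0], [[-0.98, 0.68, 0], 0, 0], [[-0.98, 0.68, 0], 0, 0], [[-0.98, 0.68, 0], 0, 0], [[-0.98, 0.68, 0], 0, 0], [[-0.98, 0.68, 0], 0, 0], [[-0.98, 0.68, 0], 0, 0], [[-0.98, 0.68, 0], 0, 0], [[-0.98, 0.68, 0], 0, 0], [[-0.98, 0.68, 0], 0, 0], [[0, 0, 0], 0, 0], [[0, 0, 0], 0, 0]]'

```text
t: 4.48
ee_pos: [400.0, 300.1, 352.8]
orientation: [-2.22, -2.223, -0.0]
ft_force: [0.4, 1.4, 0.1]
width: 88.0
grasp_force: 0.0
```

```bash
cat > look.py <<'E'
from h import *
import sys,pickle
n=sys.argv[1]; c=cam('wrist'); save(c,n+'.png'); c['det']={}
for t in "blue_caddy yellow_caddy purple_bottle yellow_bottle white_bottle red_beaker lime_beaker".split():
    c['det'][t]=d=[(r['p'],r['rect'],r['pixels']) for r in cams.cut_out('wrist',t)]
    print(t,[(round(p,2),np.round(b).astype(int).tolist()) for p,b,_ in d][:3])
pickle.dump(c,open(n+'.pkl','wb'))
E
python3 look.py w1
```

```text
blue_caddy [(0.82, [304, 123, 74, 158])]
yellow_caddy [(0.59, [350, 255, 58, 94])]
purple_bottle [(0.9, [323, 364, 35, 24])]
yellow_bottle [(0.33, [278, 3, 36, 6])]
white_bottle [(0.82, [269, 239, 50, 71])]
red_beaker []
lime_beaker []
```

View pics/w1.png

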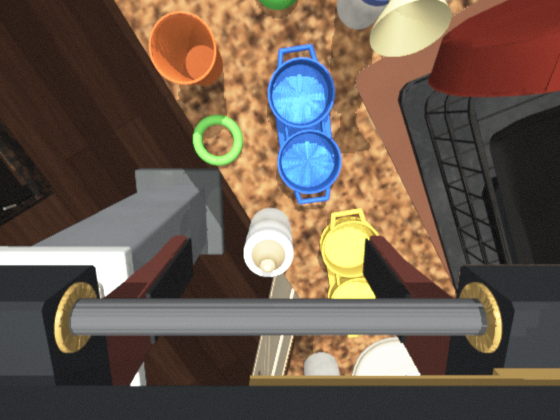

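The view shows the blue wells at (301,93) and (309,161), the white bottle's collar at about (268,252), the upper yellow well at (350,248) and the orange beaker at (186,48). The gripper hides the rest, so I'll move right in steps and look again.

>>> move_arm --steps '[[[-0.93, 0, 0], 0, 0], [[-0.93, 0, 0], 0, 0], [[-0.93, 0, 0], 0, 0], [[-0.94, 0, 0], 0, 0], [[-0.93, 0, 0], 0, 0], [[-0.94, 0, 0], 0, 0], [[0, 0, 0], 0, 0], [[0, 0, 0], 0, 0]]'

```text
t: 5.55
ee_pos: [400.0, 160.7, 352.9]
orientation: [2.218, 2.225, 0.001]
ft_force: [0.9, 1.2, -0.7]
width: 87.8
grasp_force: 0.0
```

```bash
python3 look.py w2
```

```text
blue_caddy [(0.56, [306, 54, 72, 104]), (0.45, [333, 327, 56, 93])]
yellow_caddy [(0.86, [359, 185, 71, 150])]
purple_bottle [(0.91, [336, 328, 55, 99])]
yellow_bottle [(0.63, [307, 356, 34, 41])]
white_bottle [(0.98, [268, 139, 54, 58])]
red_beaker [(0.29, [308, 52, 71, 103])]
lime_beaker []
```

>>> move_arm --steps '[[[-0.93, 0, 0], 0, 0], [[-0.93, 0, 0], 0, 0], [[-0.93, 0, 0], 0, 0], [[-0.94, 0, 0], 0, 0], [[-0.93, 0, 0], 0, 0], [[-0.94, 0, 0], 0, 0], [[0, 0, 0], 0, 0], [[0, 0, 0], 0, 0]]'

```text
t: 6.62
ee_pos: [400.7, 20.5, 352.7]
orientation: [-2.219, -2.224, -0.0]
ft_force: [-0.3, -0.2, -0.4]
width: 87.5
grasp_force: 0.0
```

```bash
python3 look.py w3
```

```text
blue_caddy []
yellow_caddy [(0.73, [364, 86, 73, 166])]
purple_bottle [(0.59, [337, 234, 55, 74])]
yellow_bottle [(0.77, [313, 300, 46, 77])]
white_bottle [(0.68, [267, 28, 61, 55])]
red_beaker []
lime_beaker [(0.76, [299, 355, 41, 42])]
```

>>> move_arm --steps '[[[-0.93, 0, 0], 0, 0], [[-0.93, 0, 0], 0, 0], [[-0.93, 0, 0], 0, 0], [[-0.94, 0, 0], 0, 0], [[-0.93, 0, 0], 0, 0], [[-0.94, 0, 0], 0, 0], [[0, 0, 0], 0, 0], [[0, 0, 0], 0, 0]]'

```text
t: 7.68
ee_pos: [401.3, -119.4, 352.6]
orientation: [-2.218, -2.224, -0.0]
ft_force: [-0.4, 1.2, -0.5]
width: 87.5
grasp_force: 0.0
```

```bash
python3 look.py w4
```

```text
blue_caddy []
yellow_caddy [(0.58, [375, 32, 74, 62])]
purple_bottle [(0.68, [346, 120, 73, 57])]
yellow_bottle [(0.93, [316, 204, 56, 62])]
white_bottle []
red_beaker [(0.73, [283, 344, 39, 21])]
lime_beaker [(0.56, [300, 272, 40, 50])]
```

>>> move_arm --steps '[[[-0.93, 0, 0], 0, 0], [[-0.93, 0, 0], 0, 0], [[-0.93, 0, 0], 0, 0], [[-0.94, 0, 0], 0, 0], [[-0.93, 0, 0], 0, 0], [[-0.94, 0, 0], 0, 0], [[0, 0, 0], 0, 0], [[0, 0, 0], 0, 0]]'

```text
t: 8.75
ee_pos: [401.8, -259.3, 352.4]
orientation: [-2.218, -2.224, -0.0]
ft_force: [0.1, 0.8, -0.1]
width: 88.1
grasp_force: 0.0
```

```bash
python3 look.py w5; python3 -c "
import cv2,numpy as np
cv2.imwrite('pics/m.png',cv2.resize(np.vstack([np.hstack([cv2.imread(f'pics/w{i}.png')[:270] for i in p]) for p in ((2,3),(4,5))]),(800,386)))"
```

```text
blue_caddy []
yellow_caddy []
purple_bottle [(0.69, [343, 19, 64, 38])]
yellow_bottle [(0.57, [321, 86, 58, 54])]
white_bottle []
red_beaker [(0.95, [281, 244, 41, 51])]
lime_beaker [(0.91, [301, 183, 49, 47])]
```

View pics/m.png

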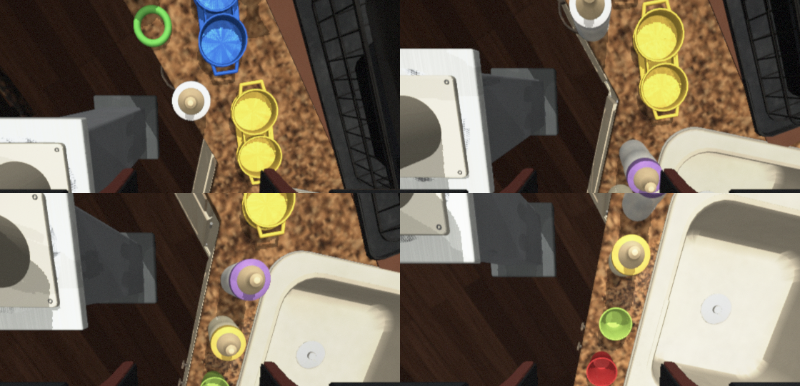

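```bash
cat > meas.py <<'E'
from h import *
import pickle
np.set_printoptions(precision=1,suppress=True)
V={i:pickle.load(open(f'w{i}.pkl','rb')) for i in range(1,6)}
def blob(c,lo,hi,rect,pad=8):
    hsv=cv2.cvtColor(c['image'],cv2.COLOR_RGB2HSV); m=cv2.inRange(hsv,np.array(lo),np.array(hi))
    u,v,w,h=rect; k=np.zeros_like(m); k[int(max(0,v-h/2-pad)):int(v+h/2+pad),int(max(0,u-w/2-pad)):int(u+w/2+pad)]=1
    m=cv2.morphologyEx(m*k,cv2.MORPH_OPEN,np.ones((2,2),np.uint8))
    cs,_=cv2.findContours(m,cv2.RETR_EXTERNAL,cv2.CHAIN_APPROX_NONE); return max(cs,key=cv2.contourArea)
C={'purple_bottle':((120,50,50),(155,255,255),(3,4)),'yellow_bottle':((22,120,80),(32,255,255),(4,5)),
'lime_beaker':((35,100,50),(55,255,255),(5,)),'red_beaker':((172,120,40),(180,255,255),(5,)),
'white_bottle':((0,0,175),(180,60,255),(2,3))}
Z={'purple_bottle':160,'yellow_bottle':130,'lime_beaker':61,'red_beaker':71,'white_bottle':120}
if __name__=='__main__':
  for t,(lo,hi,vs) in C.items():
    ob=[]
    for i in vs:
        c=V[i]; k=cv2.convexHull(blob(c,lo,hi,c['det'][t][0][1])); (u,v),r=cv2.minEnclosingCircle(k); e=cv2.fitEllipse(k)
        p=onz(c,u,v,Z[t]); q=onz(c,*e[0],Z[t]); ob.append((c,*e[0]))
        print(t,i,np.array([u,v,r]),p[:2],'ell',q[:2],np.array(e[1])*np.linalg.norm(q-c['xyz'])/c['K'][0,0])
    if len(ob)>1: print('  tri',tri(ob))
  for t,vs in (('blue_caddy',(1,)),('yellow_caddy',(2,3))):
    for i in vs:
        c=V[i]; m=c['det'][t][0][2].astype(np.uint8); k=max(cv2.findContours(m,0,1)[0],key=cv2.contourArea)
        r=cv2.minAreaRect(k); M=cv2.moments(m,True); b=cv2.boxPoints(r); P=np.array([onz(c,*x,30)[:2] for x in b])
        print(t,i,r,'rectctr',onz(c,*r[0],30)[:2],'cen',onz(c,M['m10']/M['m00'],M['m01']/M['m00'],25)[:2]); print(P)
E
python3 meas.py
```

```text
purple_bottle 3 [343.4 248.3  26.5] [474.2 -51. ] ell [474.  -50.4] [58.9 59.9]
purple_bottle 4 [350.1 121.9  30.1] [474.7 -53.5] ell [474.9 -53.4] [60.6 64.2]
  tri [476.1 -53.5 152.1]
yellow_bottle 4 [319.7 210.4  24.8] [ 450.6 -154.9] ell [ 450.6 -154.8] [58.4 58.8]
yellow_bottle 5 [323.8  87.   29.1] [ 450.9 -156.9] ell [ 450.8 -157. ] [61.8 67.3]
  tri [ 451.5 -156.5  123.8]
lime_beaker 5 [302.7 183.9  23.4] [ 435.4 -275.7] ell [ 435.1 -275.5] [62.4 63.5]Traceback (most recent call last):
  File "meas.py", line 18, in <module>
    c=V[i]; k=cv2.convexHull(blob(c,lo,hi,c['det'][t][0][1])); (u,v),r=cv2.minEnclosingCircle(k); e=cv2.fitEllipse(k)
                             ~~~~^^^^^^^^^^^^^^^^^^^^^^^^^^^
  File "meas.py", line 9, in blob
    cs,_=cv2.findContours(m,cv2.RETR_EXTERNAL,cv2.CHAIN_APPROX_NONE); return max(cs,key=cv2.contourArea)
                                                                             ~~~^^^^^^^^^^^^^^^^^^^^^^^^
ValueError: max() iterable argument is empty
```

```bash
sed -i 's/((172,120,40),(180,255,255),(5,))/((0,150,40),(6,255,255),(5,))/' meas.py
python3 - <<'E'
s=open('meas.py').read(); i=s.index("  for t,vs in (('blue"); s=s[:i]+'''  from scipy.optimize import minimize
  a=np.linspace(0,2*np.pi,40)
  over={}
  for t,vs,x0,lo,hi in (('blue_caddy',(1,2),(440,353,1.85),(98,120,40),(118,255,255)),('yellow_caddy',(2,3),(506,118,1.65),(22,130,80),(32,255,255))):
    for i in vs:
        c=V[i]; b=c['det'][t][0][1]; m=np.zeros((420,560),np.uint8); cv2.drawContours(m,[blob(c,lo,hi,b,4)],-1,1,-1)
        m=cv2.morphologyEx(m,cv2.MORPH_OPEN,np.ones((13,13),np.uint8)); m[262:]=0
        def ren(x):
            r=np.zeros_like(m)
            for s in (47,-47):
                ctr=np.array([x[0]+s*np.cos(x[2]),x[1]+s*np.sin(x[2])])
                P=np.array([proj(c,[ctr[0]+q*np.cos(k),ctr[1]+q*np.sin(k),z]) for z,q in ((34,46),(9,43)) for k in a],np.float32)
                cv2.fillConvexPoly(r,cv2.convexHull((P*16).astype(np.int32)),1,shift=4)
            r[262:]=0; return r
        f=lambda x:-(ren(x)&m).sum()/max(1,(ren(x)|m).sum())
        s=minimize(f,x0,method='Nelder-Mead',options=dict(initial_simplex=np.array(x0)+np.array([[0,0,0],[15,0,0],[0,15,0],[0,0,.15]])))
        x=s.x; print(t,i,x[:2],round(x[2],3),'iou',round(-s.fun,3),'wells',[(x[:2]+k*47*np.array([np.cos(x[2]),np.sin(x[2])])).round(1) for k in (1,-1)])
'''; open('meas.py','w').write(s)
E
python3 meas.py
```

```text
purple_bottle 3 [343.4 248.3  26.5] [474.2 -51. ] ell [474.  -50.4] [58.9 59.9]
purple_bottle 4 [350.1 121.9  30.1] [474.7 -53.5] ell [474.9 -53.4] [60.6 64.2]
  tri [476.1 -53.5 152.1]
yellow_bottle 4 [319.7 210.4  24.8] [ 450.6 -154.9] ell [ 450.6 -154.8] [58.4 58.8]
yellow_bottle 5 [323.8  87.   29.1] [ 450.9 -156.9] ell [ 450.8 -157. ] [61.8 67.3]
  tri [ 451.5 -156.5  123.8]
lime_beaker 5 [302.7 183.9  23.4] [ 435.4 -275.7] ell [ 435.1 -275.5] [62.4 63.5]
red_beaker 5 [283.5 247.5  24.7] [ 409.7 -364.2] ell [ 408.7 -365.2] [60.8 69.6]
white_bottle 2 [268.4 141.5  27.6] [389.  204.4] ell [389.  204.6] [62.9 64.2]
white_bottle 3 [266.7   9.2  30.1] [388.6 201. ] ell [388.7 203.2] [71.4 78.7]
  tri [388.8 204.3 115.9]
blue_caddy 1 [585. 293.] 1.9 iou -0.0 wells [array([569.8, 337.5]), array([600.2, 248.5])]
blue_caddy 2 [571.7 279.7] 1.967 iou -0.0 wells [array([553.5, 323. ]), array([589.8, 236.3])]
yellow_caddy 2 [406. 138.] 2.2 iou -0.0 wells [array([378.3, 176. ]), array([433.7, 100. ])]
yellow_caddy 3 [406. 138.] 2.2 iou -0.0 wells [array([378.3, 176. ]), array([433.7, 100. ])]meas.py:36: RuntimeWarning: overflow encountered in scalar negative
  f=lambda x:-(ren(x)&m).sum()/max(1,(ren(x)|m).sum())
```

```bash
sed -i 's/f=lambda x:-(ren(x)&m).sum()/f=lambda x:-1.0*(ren(x)\&m).sum()/' meas.py; python3 meas.py | grep caddy
```

```text
blue_caddy 1 [438.5 355.7] 1.721 iou 0.833 wells [array([431.5, 402.2]), array([445.6, 309.3])]
blue_caddy 2 [439.4 350.1] 1.721 iou 0.841 wells [array([432.4, 396.5]), array([446.5, 303.6])]
yellow_caddy 2 [519.8 132.5] 1.725 iou 0.863 wells [array([512.6, 179. ]), array([527. ,  86.1])]
yellow_caddy 3 [520.2 130.9] 1.736 iou 0.846 wells [array([512.5, 177.3]), array([527.9,  84.6])]
```

```bash
cat > ov.py <<'E'
from meas import *
a=np.linspace(0,2*np.pi,60)
def ring(im,c,x,y,z,r,s,o,col):
    P=np.array([(proj(c,[x+r*np.cos(k),y+r*np.sin(k),z])-o+.5)*s for k in a]); cv2.polylines(im,[P.astype(np.int32)],True,col,1,cv2.LINE_AA)
def panel(i,o,w,h,items,s=3):
    c=V[i]; im=c['image'][o[1]:o[1]+h,o[0]:o[0]+w,::-1]; im=cv2.resize(im,None,fx=s,fy=s,interpolation=cv2.INTER_CUBIC)
    for x in items: ring(im,c,*x,s,np.array(o),(255,0,255))
    return im
E
python3 - <<'E'
from ov import *
B=[(431.5,402.2,34,40),(445.6,309.3,34,40)];Y=[(512.6,178,34,40),(527.4,85.5,34,40)];Wt=[(389,204.4,120,32)]
A=[panel(1,(225,30),133,185,B),panel(2,(230,0),133,185,B+Wt)]
A2=[panel(2,(295,95),133,185,Y),panel(3,(295,0),133,185,Y)]
cv2.imwrite('pics/ov1.png',cv2.resize(np.hstack(A),None,fx=1,fy=1)); cv2.imwrite('pics/ov2.png',np.hstack(A2))
E
```

```text
(no output)
```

View pics/ov1.png

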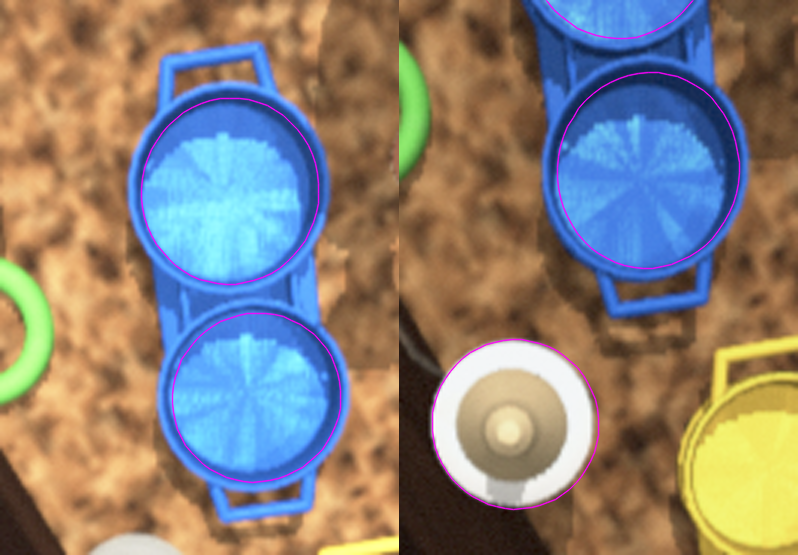

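View pics/ov2.png

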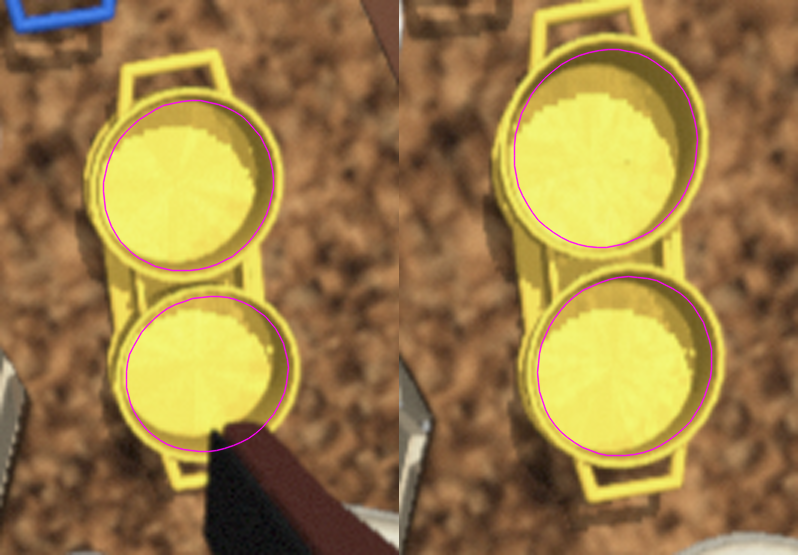

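The rings sit on the well rims to within 1–2 mm in each of two views. In the crop, the white-collared bottle with its teat is confirmed. The yellow wells also match, although a finger covers part of the lower one in view 2. I'll check red and lime from a second position.

>>> move_arm --steps '[[[-0.9, 0, 0], 0, 0], [[-0.9, 0, 0], 0, 0], [[-0.9, 0, 0], 0, 0], [[-0.9, 0, 0], 0, 0], [[0, 0, 0], 0, 0], [[0, 0, 0], 0, 0]]'

```text
t: 9.65
ee_pos: [402.2, -349.3, 352.4]
orientation: [-2.217, -2.225, -0.0]
ft_force: [0.6, -0.0, 0.6]
width: 87.8
grasp_force: 0.0
```

```bash
python3 look.py w6 | tail -2; sed -i "s/range(1,6)/range(1,7)/; s/255),(5,))/255),(5,6))/g" meas.py; python3 meas.py | sed -n '/lime/,/white/p'
python3 - <<'E'
from ov import *
cv2.imwrite('pics/ov3.png',np.hstack([panel(6,(240,60),130,185,[(435.2,-275.6,61,31.5),(409,-365,71,30.5),(409,-365,0,23)]),panel(4,(270,80),130,185,[(475,-53,160,30),(451,-156,130,30)])]))
E
```

```text
red_beaker [(0.94, [282, 187, 46, 45])]
lime_beaker [(0.81, [301, 112, 49, 50])]
lime_beaker 5 [302.7 183.9  23.4] [ 435.4 -275.7] ell [ 435.1 -275.5] [62.4 63.5]
lime_beaker 6 [303.  114.9  25.6] [ 434.4 -275. ] ell [ 435.1 -275.4] [64.8 68.4]
  tri [ 435.1 -275.4   61.5]
red_beaker 5 [283.5 247.5  24.7] [ 409.7 -364.2] ell [ 408.7 -365.2] [60.8 69.6]
red_beaker 6 [283.2 188.3  23.4] [ 409.1 -369.9] ell [ 409.  -369.6] [61.  61.9]
  tri [ 409.2 -374.2   48. ]
white_bottle 2 [268.4 141.5  27.6] [389.  204.4] ell [389.  204.6] [62.9 64.2]
```

View pics/ov3.png

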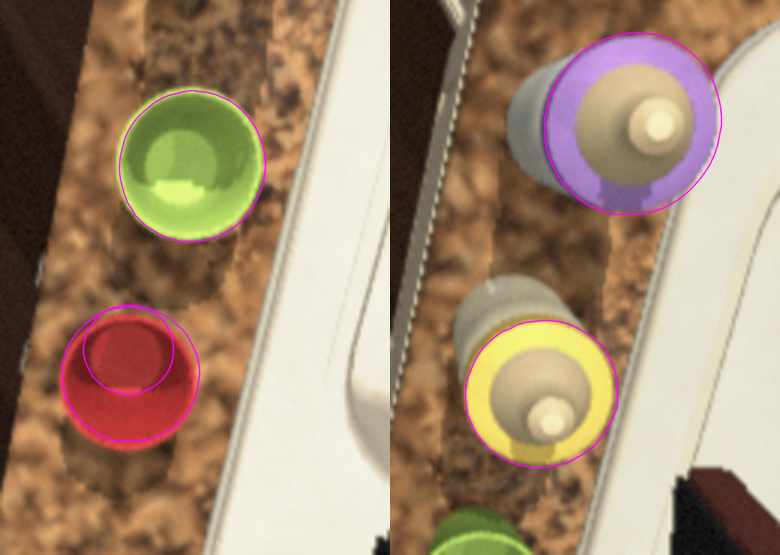

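Lime at crop (192,165) and both collars match their rings. Red sits about 5 mm lower than my first estimate, so its position is (409,-369.5). I'll take red first.

>>> move_arm --steps '[[[-0.81, 0.27, 0], 0, 0], [[0, 0, 0.93], 0, 0], [[0, 0, 0.93], 0, 0], [[0, 0, 0.93], 0, 0], [[0, 0, 0.93], 0, 0], [[0, 0, 0.93], 0, 0], [[0, 0, 0.93], 0, 0], [[0, 0, 0.93], 0, 0], [[0, 0, 0.93], 0, 0], [[0, 0, 0.93], 0, 0], [[0, 0, 0.93], 0, 0], [[0, 0, 0], 0, 0]]'

```text
t: 11.05
ee_pos: [407.2, -367.1, 116.4]
orientation: [-2.211, -2.222, 0.0]
ft_force: [-0.8, 1.2, 0.4]
width: 87.8
grasp_force: 0.0
```

>>> move_arm --steps '[[[-0.1, 0.07, 0], 0, 0], [[0, 0, 0.7], 0, 0], [[0, 0, 0.7], 0, 0], [[0, 0, 0.7], 0, 0], [[0, 0, 0.7], 0, 0], [[0, 0, 0.5], 0, 0], [[0, 0, 0], 0, 0], [[0, 0, 0], 0, 0], [[0, 0, 0], 0, 1], [[0, 0, 0], 0, 1], [[0, 0, 0], 0, 1], [[0, 0, 0], 0, 1], [[0, 0, 0], 0, 1], [[0, 0, 0], 0, 1], [[0, 0, 0], 0, 1], [[0, 0, 0], 0, 1]]'

```text
t: 12.38
ee_pos: [410.9, -372.0, 38.1]
orientation: [2.216, 2.226, -0.0]
ft_force: [-1.4, -1.3, 6.4]
width: 58.2
grasp_force: 30.0
```

>>> move_arm --steps '[[[0, 0, -0.5], 0, 1], [[0, 0, -0.96], 0, 1], [[0, 0, -0.96], 0, 1], [[0, 0, -0.96], 0, 1], [[0, 0, -0.96], 0, 1], [[0, 0, -0.96], 0, 1], [[0, 0, -0.96], 0, 1], [[0, 0, -0.96], 0, 1], [[0, 0, -0.96], 0, 1], [[0, 0, -0.96], 0, 1], [[0, 0, -0.96], 0, 1], [[0, 0, -0.5], 0, 1], [[0, 0, 0], 0, 1]]'

```text
t: 13.47
ee_pos: [412.0, -372.6, 306.6]
orientation: [2.212, 2.222, 0.0]
ft_force: [1.0, 0.1, 0.5]
width: 58.4
grasp_force: 30.0
```

>>> move_arm --steps '[[[0.5, 0.2, 0], 0, 1], [[0.95, 0.24, 0], 0, 1], [[0.95, 0.24, 0], 0, 1], [[0.95, 0.24, 0], 0, 1], [[0.95, 0.24, 0], 0, 1], [[0.95, 0.24, 0], 0, 1], [[0.95, 0.24, 0], 0, 1], [[0.95, 0.24, 0], 0, 1], [[0.95, 0.24, 0], 0, 1], [[0.95, 0.24, 0], 0, 1], [[0.95, 0.24, 0], 0, 1], [[0.95, 0.24, 0], 0, 1], [[0.95, 0.24, 0], 0, 1], [[0.95, 0.24, 0], 0, 1], [[0.95, 0.24, 0], 0, 1], [[0.95, 0.24, 0], 0, 1], [[0.95, 0.24, 0], 0, 1], [[0.95, 0.24, 0], 0, 1], [[0.95, 0.24, 0], 0, 1], [[0.5, 0.1, 0], 0, 1]]'

```text
t: 15.13
ee_pos: [523.4, 84.1, 301.0]
orientation: [-2.213, -2.227, 0.003]
ft_force: [-0.0, 0.5, -0.4]
width: 58.1
grasp_force: 30.0
```

>>> move_arm --steps '[[[0.2, 0, 0], 0, 1], [[0, 0, 0], 0, 1], [[0, 0, 0], 0, 1]]'

```text
t: 15.38
ee_pos: [523.6, 85.9, 302.1]
orientation: [-2.216, -2.226, 0.002]
ft_force: [-0.2, 0.1, -0.6]
width: 58.1
grasp_force: 30.0
```

>>> move_arm --steps '[[[-0.07, 0.12, 0], 0, 1], [[0, 0, 0.93], 0, 1], [[0, 0, 0.93], 0, 1], [[0, 0, 0.93], 0, 1], [[0, 0, 0.93], 0, 1], [[0, 0, 0.93], 0, 1], [[0, 0, 0.93], 0, 1], [[0, 0, 0.93], 0, 1], [[0, 0, 0.93], 0, 1], [[0, 0, 0.7], 0, 1], [[0, 0, 0], 0, 1], [[0, 0, 0], 0, 1]]'

```text
t: 16.38
ee_pos: [526.9, 83.5, 98.7]
orientation: [-2.217, -2.224, 0.003]
ft_force: [-0.9, -0.3, -0.7]
width: 58.0
grasp_force: 30.0
```

Down 50 mm slowly, then check the contact.

>>> move_arm --steps '[[[0, 0, 0.4], 0, 1], [[0, 0, 0.4], 0, 1], [[0, 0, 0.4], 0, 1], [[0, 0, 0.4], 0, 1], [[0, 0, 0.25], 0, 1], [[0, 0, 0.15], 0, 1], [[0, 0, 0], 0, 1], [[0, 0, 0], 0, 1]]'

```text
t: 17.05
ee_pos: [527.3, 84.6, 49.0]
orientation: [-2.216, -2.226, 0.001]
ft_force: [0.0, 0.3, -0.2]
width: 57.7
grasp_force: 30.0
```

>>> move_arm --steps '[[[0, 0, 0.08], 0, 1], [[0, 0, 0.02], 0, 1], [[0, 0, 0], 0, 0.6], [[0, 0, 0], 0, 0.3], [[0, 0, 0], 0, 0], [[0, 0, 0], 0, 0], [[0, 0, 0], 0, 0], [[0, 0, 0], 0, 0], [[0, 0, -0.4], 0, 0], [[0, 0, -0.8], 0, 0], [[0, 0, -0.96], 0, 0], [[0, 0, -0.96], 0, 0], [[0, 0, -0.96], 0, 0], [[0, 0, -0.96], 0, 0], [[0, 0, -0.96], 0, 0], [[0, 0, -0.96], 0, 0], [[0, 0, -0.96], 0, 0], [[0, 0, -0.96], 0, 0], [[0, 0, -0.96], 0, 0], [[0, 0, -0.96], 0, 0]]'

```text
t: 18.72
ee_pos: [526.9, 84.5, 318.7]
orientation: [2.216, 2.226, 0.001]
ft_force: [-0.1, -0.3, -0.7]
width: 88.1
grasp_force: 0.0
```

>>> move_arm --steps '[[[-0.8, -0.4, -0.4], 0, 0], [[-0.9, -0.4, -0.5], 0, 0], [[-0.9, -0.4, -0.3], 0, 0], [[0, 0, 0], 0, 0], [[0, 0, 0], 0, 0]]'

```text
t: 19.13
ee_pos: [497.4, 18.9, 347.8]
orientation: [2.218, 2.223, 0.002]
ft_force: [0.4, 0.7, 1.0]
width: 87.7
grasp_force: 0.0
```

```bash
python3 look.py w7; sed -i "s/range(1,7)/range(1,8)/" meas.py
python3 - <<'E'
from ov import *
c=V[7]; k=cv2.convexHull(blob(c,(0,150,40),(6,255,255),c['det']['red_beaker'][0][1])); e=cv2.fitEllipse(k); (u,v),r=cv2.minEnclosingCircle(k); q=onz(c,*e[0],80); print(q,np.array(e[1])*np.linalg.norm(q-c['xyz'])/c['K'][0,0],onz(c,u,v,80),e[0])
cv2.imwrite('pics/ov4.png',panel(7,(240,20),160,240,[(*q[:2],80,30.5),(*q[:2],9,23),(512,178,34,40),(526.5,85.5,34,40)],2.5))
E
```

```text
blue_caddy []
yellow_caddy [(0.96, [293, 84, 79, 168])]
purple_bottle [(0.83, [259, 234, 53, 78]), (0.61, [236, 356, 39, 43])]
yellow_bottle [(0.62, [243, 302, 44, 77])]
white_bottle [(0.85, [180, 26, 78, 52])]
red_beaker [(0.7, [300, 118, 48, 51])]
lime_beaker [(0.85, [235, 356, 42, 46])]
[526.2  87.1  80. ] [61.  63.8] [526.1  87.1  80. ] (301.0068664550781, 119.62056732177734)
```

View pics/ov4.png

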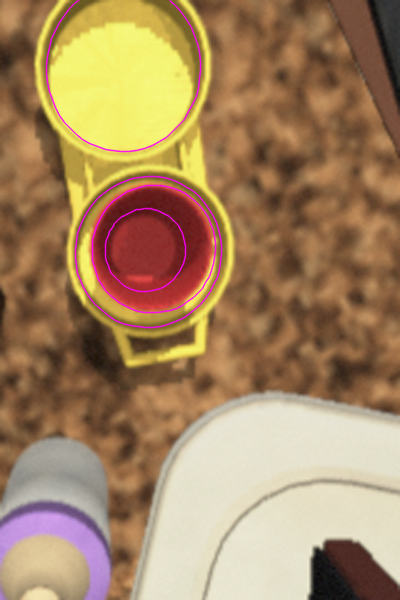

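Red stands upright in the lower yellow well (crop (152,248)), centred to about 2 mm. Next comes lime.

>>> move_arm --steps '[[[-0.6, -0.13, 0], 0, 0], [[-0.93, -0.2, 0], 0, 0], [[-0.93, -0.2, 0], 0, 0], [[-0.93, -0.2, 0], 0, 0], [[-0.93, -0.2, 0], 0, 0], [[-0.93, -0.2, 0], 0, 0], [[-0.93, -0.2, 0], 0, 0], [[-0.93, -0.2, 0], 0, 0], [[-0.93, -0.2, 0], 0, 0], [[-0.93, -0.2, 0], 0, 0], [[-0.93, -0.2, 0], 0, 0], [[-0.93, -0.2, 0], 0, 0], [[-0.93, -0.2, 0], 0, 0], [[-0.05, 0, 0.6], 0, 0], [[0, 0, 0.96], 0, 0], [[0, 0, 0.96], 0, 0], [[0, 0, 0.96], 0, 0], [[0, 0, 0.96], 0, 0], [[0, 0, 0.96], 0, 0], [[0, 0, 0], 0, 0]]'

```text
t: 21.2
ee_pos: [433.4, -274.3, 207.4]
orientation: [-2.211, -2.221, 0.002]
ft_force: [0.2, 0.0, -0.4]
width: 87.7
grasp_force: 0.0
```

>>> move_arm --steps '[[[0, 0, 0], 0, 0]]'

```text
t: 21.28
ee_pos: [435.3, -275.5, 210.8]
orientation: [-2.214, -2.225, 0.001]
ft_force: [0.0, -0.3, 0.9]
width: 87.7
grasp_force: 0.0
```

>>> move_arm --steps '[[[0, 0, 0.9], 0, 0], [[0, 0, 0.9], 0, 0], [[0, 0, 0.9], 0, 0], [[0, 0, 0.9], 0, 0], [[0, 0, 0.9], 0, 0], [[0, 0, 0.9], 0, 0], [[0, 0, 0.9], 0, 0], [[0, 0, 0.5], 0, 0], [[0, 0, 0.3], 0, 0], [[0, 0, 0], 0, 0], [[0, 0, 0], 0, 0], [[0, 0, 0], 0, 0]]'

```text
t: 22.28
ee_pos: [436.8, -276.8, 35.5]
orientation: [2.215, 2.225, 0.001]
ft_force: [-0.0, -0.2, 1.2]
width: 87.9
grasp_force: 0.0
```

>>> move_arm --steps '[[[0.05, -0.06, 0.17], 0, 0], [[0, 0, 0], 0, 0], [[0, 0, 0], 0, 1], [[0, 0, 0], 0, 1], [[0, 0, 0], 0, 1], [[0, 0, 0], 0, 1], [[0, 0, 0], 0, 1], [[0, 0, 0], 0, 1], [[0, 0, 0], 0, 1], [[0, 0, 0], 0, 1]]'

```text
t: 23.12
ee_pos: [434.3, -274.9, 30.0]
orientation: [2.216, 2.226, 0.0]
ft_force: [0.4, 0.3, 1.8]
width: 61.3
grasp_force: 30.0
```

>>> move_arm --steps '[[[0, 0, -0.4], 0, 1], [[0, 0, -0.96], 0, 1], [[0, 0, -0.96], 0, 1], [[0, 0, -0.96], 0, 1], [[0, 0, -0.96], 0, 1], [[0, 0, -0.96], 0, 1], [[0, 0, -0.96], 0, 1], [[0, 0, -0.96], 0, 1], [[0, 0, -0.96], 0, 1], [[0, 0, -0.96], 0, 1], [[0, 0, -0.96], 0, 1], [[0, 0, -0.96], 0, 1], [[0, 0, -0.5], 0, 1], [[0, 0, 0], 0, 1], [[0, 0, 0], 0, 1]]'

```text
t: 24.37
ee_pos: [434.1, -274.8, 317.0]
orientation: [2.216, 2.225, 0.0]
ft_force: [-1.3, 0.2, -1.4]
width: 61.1
grasp_force: 30.0
```

>>> move_arm --steps '[[[0.6, 0.15, 0], 0, 1], [[0.92, 0.24, 0], 0, 1], [[0.92, 0.24, 0], 0, 1], [[0.92, 0.24, 0], 0, 1], [[0.92, 0.24, 0], 0, 1], [[0.92, 0.24, 0], 0, 1], [[0.92, 0.24, 0], 0, 1], [[0.92, 0.24, 0], 0, 1], [[0.92, 0.24, 0], 0, 1], [[0.92, 0.24, 0], 0, 1], [[0.92, 0.24, 0], 0, 1], [[0.92, 0.24, 0], 0, 1], [[0.92, 0.24, 0], 0, 1], [[0.92, 0.24, 0], 0, 1], [[0.92, 0.24, 0], 0, 1], [[0.92, 0.24, 0], 0, 1], [[0.1, 0, 0], 0, 1], [[0, 0, 0], 0, 1], [[0, 0, 0], 0, 1]]'

```text
t: 25.95
ee_pos: [525.4, 87.6, 315.3]
orientation: [-2.215, -2.226, 0.003]
ft_force: [0.3, -0.3, -0.5]
width: 61.5
grasp_force: 30.0
```

>>> move_arm --steps '[[[0, 0, 0.9], 0, 1], [[0, 0, 0.9], 0, 1], [[0, 0, 0.9], 0, 1], [[0, 0, 0.9], 0, 1], [[0, 0, 0.9], 0, 1], [[0, 0, 0.9], 0, 1], [[0, 0, 0.9], 0, 1], [[0, 0, 0.6], 0, 1], [[0, 0, 0], 0, 1], [[0, 0, 0], 0, 1], [[0, 0, 0], 0, 1]]'

```text
t: 26.87
ee_pos: [526.8, 87.4, 144.7]
orientation: [2.217, 2.225, 0.001]
ft_force: [-0.5, -0.6, -0.8]
width: 61.1
grasp_force: 30.0
```

>>> move_arm --steps '[[[0, 0, 0.4], 0, 1], [[0, 0, 0.4], 0, 1], [[0, 0, 0.4], 0, 1], [[0, 0, 0.4], 0, 1], [[0, 0, 0.3], 0, 1], [[0, 0, 0.2], 0, 1], [[0, 0, 0], 0, 1], [[0, 0, 0], 0, 1]]'

```text
t: 27.53
ee_pos: [526.1, 88.1, 91.0]
orientation: [-2.216, -2.226, 0.001]
ft_force: [0.3, 0.4, 0.3]
width: 61.2
grasp_force: 30.0
```

>>> move_arm --steps '[[[0, 0, 0.08], 0, 1], [[0, 0, 0.06], 0, 1], [[0, 0, 0.04], 0, 1], [[0, 0, 0], 0, 1]]'

```text
t: 27.87
ee_pos: [526.6, 88.1, 87.3]
orientation: [2.216, 2.226, 0.001]
ft_force: [0.2, -0.4, 2.5]
width: 60.7
grasp_force: 30.0
```

Contact is just starting; I'll press 2 mm more, then release and rise.

>>> move_arm --steps '[[[0, 0, 0.06], 0, 1], [[0, 0, 0.03], 0, 1], [[0, 0, 0], 0, 1], [[0, 0, 0], 0, 0.6], [[0, 0, 0], 0, 0.3], [[0, 0, 0], 0, 0], [[0, 0, 0], 0, 0], [[0, 0, 0], 0, 0], [[0, 0, -0.3], 0, 0], [[0, 0, -0.8], 0, 0], [[0, 0, -0.96], 0, 0], [[0, 0, -0.96], 0, 0], [[0, 0, -0.96], 0, 0], [[0, 0, -0.96], 0, 0], [[0, 0, -0.96], 0, 0], [[0, 0, -0.96], 0, 0], [[0, 0, -0.96], 0, 0], [[0, 0, -0.96], 0, 0], [[0, 0, -0.96], 0, 0], [[0, 0, -0.96], 0, 0]]'

```text
t: 29.53
ee_pos: [525.9, 88.0, 353.7]
orientation: [-2.216, -2.226, 0.0]
ft_force: [0.6, 0.5, -0.2]
width: 88.1
grasp_force: 0.0
```

>>> move_arm --steps '[[[-0.9, -0.28, 0], 0, 0], [[-0.9, -0.28, 0], 0, 0], [[-0.9, -0.28, 0], 0, 0], [[0, 0, 0], 0, 0], [[0, 0, 0], 0, 0]]'

```text
t: 29.95
ee_pos: [505.3, 19.9, 352.6]
orientation: [2.219, 2.224, 0.001]
ft_force: [-0.2, 0.3, -0.1]
width: 88.0
grasp_force: 0.0
```

```bash
python3 look.py w8; sed -i "s/range(1,8)/range(1,9)/" meas.py
python3 - <<'E'
from ov import *
c=V[8]; k=cv2.convexHull(blob(c,(35,100,50),(55,255,255),c['det']['lime_beaker'][0][1])); e=cv2.fitEllipse(k)
for z in (117,110): q=onz(c,*e[0],z); print(q,np.array(e[1])*np.linalg.norm(q-c['xyz'])/c['K'][0,0])
k=cv2.convexHull(blob(c,(22,120,80),(32,255,255),c['det']['yellow_bottle'][0][1])); e=cv2.fitEllipse(k); print(onz(c,*e[0],130),c['det']['yellow_bottle'][0][1])
cv2.imwrite('pics/ov5.png',panel(8,(220,0),190,260,[(526.3,88,117,31.5),(526.3,87,80,30.5)],2.3))
E
```

```text
blue_caddy []
yellow_caddy [(0.64, [289, 85, 80, 165]), (0.35, [294, 117, 53, 61])]
purple_bottle [(0.55, [254, 234, 54, 74])]
yellow_bottle [(0.95, [239, 301, 46, 74])]
white_bottle [(0.95, [176, 26, 78, 52])]
red_beaker []
lime_beaker [(0.71, [294, 117, 54, 55])]
[525.3  87.2 117. ] [64.7 66.8]
[525.6  87.2 110. ] [65.8 68. ]
[ 454.  -127.8  130. ] [238.6, 301.1, 45.5, 74.4]
```

View pics/ov5.png

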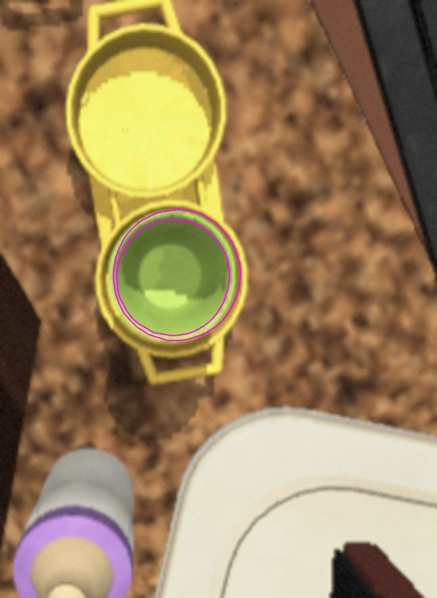

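Lime sits centred in red (crop (175,272)), with its rim matching the predicted ring. Now the yellow bottle.

>>> move_arm --steps '[[[-0.6, -0.2, 0], 0, 0], [[-0.92, -0.28, 0], 0, 0], [[-0.92, -0.28, 0], 0, 0], [[-0.92, -0.28, 0], 0, 0], [[-0.92, -0.28, 0], 0, 0], [[-0.92, -0.28, 0], 0, 0], [[-0.92, -0.28, 0], 0, 0], [[-0.92, -0.28, 0], 0, 0], [[0, 0, 0.4], 0, 0], [[0, 0, 0.9], 0, 0], [[0, 0, 0.9], 0, 0], [[0, 0, 0.9], 0, 0], [[0, 0, 0.9], 0, 0], [[0, 0, 0.9], 0, 0], [[0, 0, 0], 0, 0], [[0, 0, 0], 0, 0], [[0, 0, 0], 0, 0]]'

```text
t: 31.77
ee_pos: [453.2, -155.6, 230.5]
orientation: [2.215, 2.226, 0.001]
ft_force: [-0.5, -0.5, -0.3]
width: 88.1
grasp_force: 0.0
```

>>> move_arm --steps '[[[-0.02, -0.09, 0.9], 0, 0], [[0, 0, 0.9], 0, 0], [[0, 0, 0.9], 0, 0], [[0, 0, 0.9], 0, 0], [[0, 0, 0.9], 0, 0], [[0, 0, 0.5], 0, 0], [[0, 0, 0.2], 0, 0], [[0, 0, 0], 0, 0], [[0, 0, 0], 0, 0], [[0, 0, 0], 0, 1], [[0, 0, 0], 0, 1], [[0, 0, 0], 0, 1], [[0, 0, 0], 0, 1], [[0, 0, 0], 0, 1], [[0, 0, 0], 0, 1], [[0, 0, 0], 0, 1], [[0, 0, 0], 0, 1]]'

```text
t: 33.18
ee_pos: [450.5, -156.4, 100.0]
orientation: [2.216, 2.226, 0.0]
ft_force: [0.5, -0.6, 6.3]
width: 57.6
grasp_force: 29.9
```

>>> move_arm --steps '[[[0, 0, -0.4], 0, 1], [[0, 0, -0.9], 0, 1], [[0, 0, -0.95], 0, 1], [[0, 0, -0.95], 0, 1], [[0, 0, -0.95], 0, 1], [[0, 0, -0.95], 0, 1], [[0, 0, -0.95], 0, 1], [[0, 0, -0.95], 0, 1], [[0, 0, -0.95], 0, 1], [[0, 0, -0.95], 0, 1], [[0, 0, -0.6], 0, 1], [[0, 0, 0], 0, 1], [[0, 0, 0], 0, 1]]'

```text
t: 34.27
ee_pos: [450.0, -156.2, 337.5]
orientation: [2.216, 2.226, 0.001]
ft_force: [0.2, -0.1, -1.3]
width: 57.2
grasp_force: 29.9
```

>>> move_arm --steps '[[[0.5, 0.06, 0], 0, 1], [[0.8, 0.15, 0], 0, 1], [[0.9, 0.17, 0], 0, 1], [[0.9, 0.17, 0], 0, 1], [[0.9, 0.17, 0], 0, 1], [[0.9, 0.17, 0], 0, 1], [[0.9, 0.17, 0], 0, 1], [[0.9, 0.17, 0], 0, 1], [[0.9, 0.17, 0], 0, 1], [[0.9, 0.17, 0], 0, 1], [[0.9, 0.17, 0], 0, 1], [[0.9, 0.17, 0], 0, 1], [[0.9, 0.17, 0], 0, 1], [[0.9, 0.17, 0], 0, 1], [[0.8, 0.15, 0], 0, 1], [[0.5, 0.06, 0], 0, 1], [[0, 0, 0], 0, 1], [[0, 0, 0], 0, 1], [[0, 0, 0], 0, 1]]'

```text
t: 35.85
ee_pos: [509.6, 178.1, 336.4]
orientation: [-2.216, -2.226, 0.003]
ft_force: [-0.5, -0.8, -1.2]
width: 56.9
grasp_force: 29.9
```

>>> move_arm --steps '[[[0, 0.06, 0.5], 0, 1], [[0, 0, 0.9], 0, 1], [[0, 0, 0.9], 0, 1], [[0, 0, 0.9], 0, 1], [[0, 0, 0.9], 0, 1], [[0, 0, 0.9], 0, 1], [[0, 0, 0.9], 0, 1], [[0, 0, 0.9], 0, 1], [[0, 0, 0.5], 0, 1], [[0, 0, 0], 0, 1], [[0, 0, 0], 0, 1], [[0, 0, 0], 0, 1]]'

```text
t: 36.85
ee_pos: [512.4, 178.6, 155.7]
orientation: [2.217, 2.225, 0.002]
ft_force: [0.1, 0.7, -1.3]
width: 56.9
grasp_force: 29.9
```

>>> move_arm --steps '[[[0, 0, 0.3], 0, 1], [[0, 0, 0.4], 0, 1], [[0, 0, 0.4], 0, 1], [[0, 0, 0.4], 0, 1], [[0, 0, 0.2], 0, 1], [[0, 0, 0.1], 0, 1], [[0, 0, 0], 0, 1], [[0, 0, 0], 0, 1]]'

```text
t: 37.52
ee_pos: [511.7, 179.1, 109.4]
orientation: [-2.216, -2.226, 0.0]
ft_force: [-0.8, -0.0, -1.4]
width: 57.3
grasp_force: 29.9
```

>>> move_arm --steps '[[[0, 0, 0.05], 0, 1], [[0, 0, 0.04], 0, 1], [[0, 0, 0], 0, 1], [[0, 0, 0], 0, 1]]'

```text
t: 37.85
ee_pos: [512.1, 179.2, 108.9]
orientation: [2.216, 2.226, 0.001]
ft_force: [-3.9, -1.3, 13.9]
width: 57.5
grasp_force: 30.0
```

Contact with the floor is firm (14 N). Release, rise and head for purple at (474.7,-53).

>>> move_arm --steps '[[[0, 0, -0.03], 0, 1], [[0, 0, 0], 0, 0.7], [[0, 0, 0], 0, 0.4], [[0, 0, 0], 0, 0], [[0, 0, 0], 0, 0], [[0, 0, 0], 0, 0], [[0, 0, 0], 0, 0], [[0, 0, -0.3], 0, 0], [[0, 0, -0.8], 0, 0], [[0, 0, -0.95], 0, 0], [[0, 0, -0.95], 0, 0], [[0, 0, -0.95], 0, 0], [[0, 0, -0.95], 0, 0], [[0, 0, -0.95], 0, 0], [[0, 0, -0.95], 0, 0], [[0, 0, -0.95], 0, 0], [[0, 0, -0.95], 0, 0], [[0, 0, -0.8], 0, 0], [[0, 0, 0], 0, 0], [[0, 0, 0], 0, 0]]'

```text
t: 39.52
ee_pos: [512.0, 179.1, 346.8]
orientation: [2.216, 2.226, 0.004]
ft_force: [0.2, 0.2, -0.8]
width: 87.6
grasp_force: 0.0
```

>>> move_arm --steps '[[[-0.6, -0.1, 0], 0, 0], [[-0.95, -0.17, 0], 0, 0], [[-0.95, -0.17, 0], 0, 0], [[-0.95, -0.17, 0], 0, 0], [[-0.95, -0.17, 0], 0, 0], [[-0.95, -0.17, 0], 0, 0], [[-0.95, -0.17, 0], 0, 0], [[-0.95, -0.17, 0], 0, 0], [[-0.95, -0.17, 0], 0, 0], [[-0.95, -0.1, 0], 0, 0], [[0, 0, 0.3], 0, 0], [[0, 0, 0.9], 0, 0], [[0, 0, 0.9], 0, 0], [[0, 0, 0], 0, 0], [[0, 0, 0], 0, 0]]'

```text
t: 40.77
ee_pos: [472.4, -49.4, 291.4]
orientation: [-2.214, -2.224, 0.004]
ft_force: [0.3, -0.2, 0.7]
width: 88.0
grasp_force: 0.0
```

>>> move_arm --steps '[[[-0.14, 0.05, 0.4], 0, 0], [[0, 0, 0.8], 0, 0], [[0, 0, 0.9], 0, 0], [[0, 0, 0.9], 0, 0], [[0, 0, 0.9], 0, 0], [[0, 0, 0.9], 0, 0], [[0, 0, 0.9], 0, 0], [[0, 0, 0.5], 0, 0], [[0, 0, 0], 0, 0], [[0, 0, 0], 0, 0], [[0, 0, 0], 0, 0]]'

```text
t: 41.68
ee_pos: [476.0, -53.5, 139.2]
orientation: [2.215, 2.226, 0.002]
ft_force: [-0.5, 0.4, -0.5]
width: 87.5
grasp_force: 0.0
```

>>> move_arm --steps '[[[0, -0.03, 0.3], 0, 0], [[0, 0, 0.06], 0, 0], [[0, 0, 0], 0, 0], [[0, 0, 0], 0, 0], [[0, 0, 0], 0, 1], [[0, 0, 0], 0, 1], [[0, 0, 0], 0, 1], [[0, 0, 0], 0, 1], [[0, 0, 0], 0, 1], [[0, 0, 0], 0, 1], [[0, 0, 0], 0, 1], [[0, 0, 0], 0, 1]]'

```text
t: 42.68
ee_pos: [474.4, -53.4, 129.2]
orientation: [2.216, 2.226, 0.0]
ft_force: [0.4, -0.0, 1.3]
width: 57.7
grasp_force: 29.7
```

>>> move_arm --steps '[[[0, 0, -0.4], 0, 1], [[0, 0, -0.9], 0, 1], [[0, 0, -0.95], 0, 1], [[0, 0, -0.95], 0, 1], [[0, 0, -0.95], 0, 1], [[0, 0, -0.95], 0, 1], [[0, 0, -0.95], 0, 1], [[0, 0, -0.95], 0, 1], [[0, 0, -0.95], 0, 1], [[0, 0, -0.9], 0, 1], [[0, 0, -0.4], 0, 1], [[0, 0, 0], 0, 1], [[0, 0, 0], 0, 1]]'

```text
t: 43.77
ee_pos: [473.9, -53.4, 360.2]
orientation: [2.216, 2.226, 0.0]
ft_force: [0.4, -0.7, -2.0]
width: 57.3
grasp_force: 29.8
```

>>> move_arm --steps '[[[0.5, -0.05, 0], 0, 1], [[0.85, -0.09, 0], 0, 1], [[0.95, -0.09, 0], 0, 1], [[0.95, -0.09, 0], 0, 1], [[0.95, -0.09, 0], 0, 1], [[0.95, -0.09, 0], 0, 1], [[0.95, -0.09, 0], 0, 1], [[0.95, -0.09, 0], 0, 1], [[0.95, -0.09, 0], 0, 1], [[0.95, -0.09, 0], 0, 1], [[0.95, -0.09, 0], 0, 1], [[0.95, -0.09, 0], 0, 1], [[0.95, -0.09, 0], 0, 1], [[0.95, -0.09, 0], 0, 1], [[0.95, -0.09, 0], 0, 1], [[0.95, -0.09, 0], 0, 1], [[0.95, -0.09, 0], 0, 1], [[0.95, -0.09, 0], 0, 1], [[0.95, -0.09, 0], 0, 1], [[0.6, -0.06, 0], 0, 1]]'

```text
t: 45.43
ee_pos: [427.9, 400.2, 357.9]
orientation: [-2.215, -2.227, 0.006]
ft_force: [-0.8, -0.4, -1.9]
width: 57.5
grasp_force: 29.9
```

>>> move_arm --steps '[[[0.1, 0, 0], 0, 1], [[0, 0, 0], 0, 1], [[0, 0, 0], 0, 1]]'

```text
t: 45.68
ee_pos: [428.8, 400.4, 359.6]
orientation: [2.216, 2.226, -0.003]
ft_force: [0.1, -0.2, -0.4]
width: 57.5
grasp_force: 29.9
```

>>> move_arm --steps '[[[0.05, 0.06, 0.5], 0, 1], [[0, 0, 0.9], 0, 1], [[0, 0, 0.9], 0, 1], [[0, 0, 0.9], 0, 1], [[0, 0, 0.9], 0, 1], [[0, 0, 0.9], 0, 1], [[0, 0, 0.9], 0, 1], [[0, 0, 0.7], 0, 1], [[0, 0, 0.4], 0, 1], [[0, 0, 0], 0, 1], [[0, 0, 0], 0, 1], [[0, 0, 0], 0, 1]]'

```text
t: 46.68
ee_pos: [431.2, 402.8, 186.5]
orientation: [2.217, 2.226, 0.003]
ft_force: [0.3, 0.7, -0.9]
width: 57.8
grasp_force: 29.9
```

>>> move_arm --steps '[[[0, 0, 0.3], 0, 1], [[0, 0, 0.4], 0, 1], [[0, 0, 0.4], 0, 1], [[0, 0, 0.4], 0, 1], [[0, 0, 0.25], 0, 1], [[0, 0, 0.13], 0, 1], [[0, 0, 0.04], 0, 1], [[0, 0, 0], 0, 1], [[0, 0, 0], 0, 1]]'

```text
t: 47.43
ee_pos: [430.1, 402.9, 138.1]
orientation: [-2.216, -2.226, 0.001]
ft_force: [-3.4, -1.4, 8.7]
width: 58.0
grasp_force: 30.2
```

>>> move_arm --steps '[[[0, 0, 0], 0, 0.7], [[0, 0, 0], 0, 0.4], [[0, 0, 0], 0, 0], [[0, 0, 0], 0, 0], [[0, 0, 0], 0, 0], [[0, 0, 0], 0, 0], [[0, 0, -0.3], 0, 0], [[0, 0, -0.8], 0, 0], [[0, 0, -0.95], 0, 0], [[0, 0, -0.95], 0, 0], [[0, 0, -0.95], 0, 0], [[0, 0, -0.95], 0, 0], [[0, 0, -0.95], 0, 0], [[0, 0, -0.95], 0, 0], [[0, 0, -0.95], 0, 0], [[0, 0, -0.6], 0, 0], [[0, 0, 0], 0, 0], [[0, 0, 0], 0, 0]]'

```text
t: 48.93
ee_pos: [430.6, 402.7, 346.9]
orientation: [2.216, 2.226, 0.003]
ft_force: [-0.0, 0.3, -0.6]
width: 88.0
grasp_force: 0.0
```

>>> move_arm --steps '[[[-0.6, -0.12, 0], 0, 0], [[-0.92, -0.2, 0], 0, 0], [[-0.92, -0.2, 0], 0, 0], [[-0.92, -0.2, 0], 0, 0], [[-0.92, -0.2, 0], 0, 0], [[-0.92, -0.2, 0], 0, 0], [[-0.92, -0.2, 0], 0, 0], [[-0.92, -0.2, 0], 0, 0], [[-0.9, -0.15, 0], 0, 0], [[0, 0, 0.4], 0, 0], [[0, 0, 0.9], 0, 0], [[0, 0, 0.9], 0, 0], [[0, 0, 0.9], 0, 0], [[0, 0, 0.9], 0, 0], [[0, 0, 0], 0, 0], [[0, 0, 0], 0, 0], [[0, 0, 0], 0, 0]]'

```text
t: 50.35
ee_pos: [389.8, 204.3, 246.4]
orientation: [-2.216, -2.226, 0.0]
ft_force: [-0.8, 0.0, 0.9]
width: 87.5
grasp_force: 0.0
```

>>> move_arm --steps '[[[0, -0.02, 0.5], 0, 0], [[0, 0, 0.9], 0, 0], [[0, 0, 0.9], 0, 0], [[0, 0, 0.9], 0, 0], [[0, 0, 0.9], 0, 0], [[0, 0, 0.9], 0, 0], [[0, 0, 0.7], 0, 0], [[0, 0, 0.4], 0, 0], [[0, 0, 0], 0, 0], [[0, 0, 0], 0, 0], [[0, 0, 0], 0, 0]]'

```text
t: 51.27
ee_pos: [390.1, 204.5, 94.8]
orientation: [2.216, 2.226, 0.003]
ft_force: [-0.2, -0.3, -0.5]
width: 87.5
grasp_force: 0.0
```

>>> move_arm --steps '[[[0, -0.03, 0.17], 0, 0], [[0, 0, 0], 0, 0], [[0, 0, 0], 0, 0], [[0, 0, 0], 0, 1], [[0, 0, 0], 0, 1], [[0, 0, 0], 0, 1], [[0, 0, 0], 0, 1], [[0, 0, 0], 0, 1], [[0, 0, 0], 0, 1], [[0, 0, 0], 0, 1], [[0, 0, 0], 0, 1]]'

```text
t: 52.18
ee_pos: [388.3, 203.9, 89.5]
orientation: [-2.216, -2.226, 0.0]
ft_force: [-0.6, 0.4, 2.0]
width: 61.6
grasp_force: 29.6
```

>>> move_arm --steps '[[[0, 0, -0.4], 0, 1], [[0, 0, -0.9], 0, 1], [[0, 0, -0.9], 0, 1], [[0, 0, -0.9], 0, 1], [[0, 0, -0.9], 0, 1], [[0, 0, -0.9], 0, 1], [[0, 0, -0.9], 0, 1], [[0, 0, -0.5], 0, 1], [[0, 0, 0], 0, 1], [[0, 0, 0], 0, 1]]'

```text
t: 53.02
ee_pos: [388.4, 204.0, 247.5]
orientation: [2.216, 2.226, 0.002]
ft_force: [0.9, -0.4, -1.6]
width: 61.5
grasp_force: 29.7
```

>>> move_arm --steps '[[[0.5, 0.27, 0], 0, 1], [[0.8, 0.42, 0], 0, 1], [[0.8, 0.43, 0], 0, 1], [[0.8, 0.43, 0], 0, 1], [[0.8, 0.42, 0], 0, 1], [[0.51, 0.27, 0], 0, 1], [[0, 0, 0.5], 0, 1], [[0, 0, 0.9], 0, 1], [[0, 0, 0.9], 0, 1], [[0, 0, 0.9], 0, 1], [[0, 0, 0.7], 0, 1], [[0, 0, 0], 0, 1], [[0, 0, 0], 0, 1], [[0, 0, 0], 0, 1]]'

```text
t: 54.18
ee_pos: [444.1, 309.9, 149.4]
orientation: [-2.216, -2.226, 0.0]
ft_force: [1.6, 1.1, -1.8]
width: 61.0
grasp_force: 29.8
```

>>> move_arm --steps '[[[0, 0, 0.3], 0, 1], [[0, 0, 0.4], 0, 1], [[0, 0, 0.4], 0, 1], [[0, 0, 0.4], 0, 1], [[0, 0, 0.3], 0, 1], [[0, 0, 0.15], 0, 1], [[0, 0, 0.08], 0, 1], [[0, 0, 0], 0, 1], [[0, 0, 0], 0, 1]]'

```text
t: 54.93
ee_pos: [444.0, 309.5, 98.7]
orientation: [2.216, 2.226, 0.001]
ft_force: [0.5, -0.1, -1.5]
width: 61.7
grasp_force: 29.8
```

>>> move_arm --steps '[[[0, 0, 0.04], 0, 1], [[0, 0, 0], 0, 1], [[0, 0, 0], 0, 0.7], [[0, 0, 0], 0, 0.4], [[0, 0, 0], 0, 0], [[0, 0, 0], 0, 0], [[0, 0, 0], 0, 0], [[0, 0, 0], 0, 0], [[0, 0, -0.3], 0, 0], [[0, 0, -0.8], 0, 0], [[0, 0, -0.95], 0, 0], [[0, 0, -0.95], 0, 0], [[0, 0, -0.95], 0, 0], [[0, 0, -0.95], 0, 0], [[0, 0, -0.95], 0, 0], [[0, 0, -0.95], 0, 0], [[0, 0, -0.95], 0, 0], [[0, 0, -0.95], 0, 0], [[0, 0, -0.95], 0, 0], [[0, 0, 0], 0, 0]]'

```text
t: 56.6
ee_pos: [445.6, 310.6, 344.4]
orientation: [2.215, 2.225, 0.013]
ft_force: [0.6, 0.8, 1.0]
width: 87.9
grasp_force: 0.0
```

>>> move_arm --steps '[[[-0.9, -0.2, 0], 0, 0], [[-0.9, -0.2, 0], 0, 0], [[-0.9, -0.2, 0], 0, 0], [[-0.9, -0.2, 0], 0, 0], [[-0.9, -0.2, 0], 0, 0], [[-0.9, -0.2, 0], 0, 0], [[-0.9, -0.2, 0], 0, 0], [[-0.5, -0.1, 0], 0, 0], [[0, 0, 0], 0, 0], [[0, 0, 0], 0, 0], [[0, 0, 0], 0, 0]]'

```text
t: 57.52
ee_pos: [407.3, 139.7, 338.9]
orientation: [-2.217, -2.226, -0.001]
ft_force: [-0.2, 0.9, 0.0]
width: 87.9
grasp_force: 0.0
```

```bash
python3 look.py w9; python3 - <<'E'
from ov import *
c=pickle.load(open('w9.pkl','rb')); V[9]=c; s=cam('scene'); V[10]=s
I=[(431,402,169,30),(444.5,309.3,129,32),(512,178,139,30),(526,87.5,117,31.5),(431,402,34,40),(444.5,309.3,34,40),(512,178,34,40),(526.5,85.5,34,40)]
a1=panel(9,(200,0),220,270,I,2.2); a2=panel(10,(200,120),150,135,I,2.6*1.0)
h=max(len(a1),len(a2)); f=lambda x:cv2.copyMakeBorder(x,0,h-len(x),0,0,0); o=np.hstack([f(a1),f(a2)])[:600,:800]
print(o.shape); cv2.imwrite('pics/fin.png',o)
E
```

```text
blue_caddy [(0.89, [308, 44, 66, 88])]
yellow_caddy []
purple_bottle []
yellow_bottle [(0.96, [368, 147, 73, 54])]
white_bottle [(0.7, [314, 32, 62, 64])]
red_beaker [(0.88, [364, 207, 47, 38])]
lime_beaker [(0.93, [374, 219, 56, 52])]
(594, 800, 3)
```

View pics/fin.png

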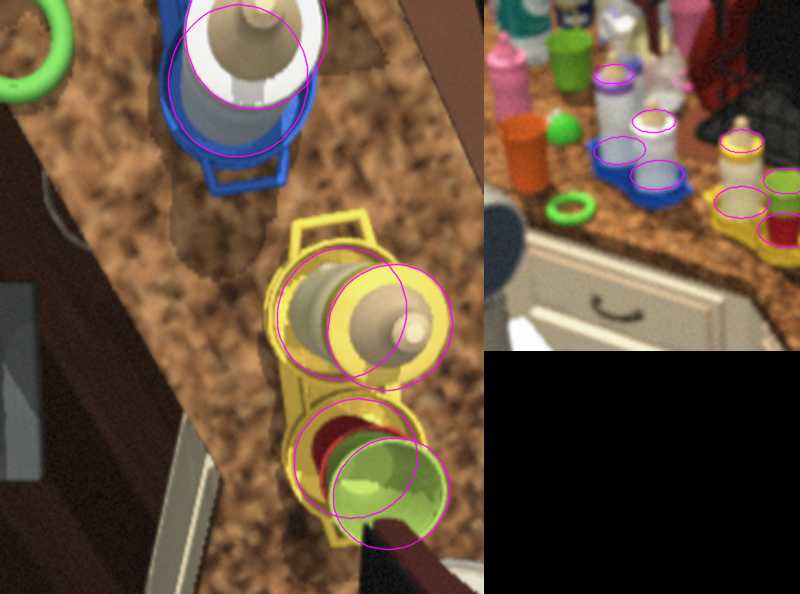

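The final views show everything in place. The collars of the white, yellow and purple bottles and the lime rim sit on the rings predicted for things seated and upright, at (255,35) and (390,327) in the wrist view and (614,75) in the scene view. The orange beaker and the frog look untouched. I'm handing the job in.

```bash
python3 -c "
from workcell import ctrl
print(ctrl.close_job())"
```

```text
the job is handed in; nothing more can be done
None
```

Both kits are made up and handed in: purple and white bottles in the blue caddy, yellow bottle and red beaker with lime nested in the yellow one, all upright and seated in the last views; close_job gave no verdict.

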